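Nest the flowerpot in its planter

ROBOT

A 7-joint arm with a two-finger parallel gripper is mounted at the origin on the work surface. World frame = base frame: x ahead of the robot, y to its left, z up, the work surface at z = 0. Lengths are in m, angles in rad, forces in N, time in s.
With the tool pointing down it reaches from about 0.4 to 0.875 m from the base axis. Payload 6.5 kg.
Tool frame: the origin (TCP) lies midway between the tips of the shut fingers; the grasp point (between the pads) lies arm.hold_point_z behind it (arm.hold_point_z is the distance from the TCP to the grasp point, in m); z points along the fingers, y is the line along which they close (so a half turn about z gives the same grasp; the last joint's range is limited). The gripper opens to 85 mm and grips with 20 to 120 N. Pads are 22 mm wide; open, the fingers measure 114 mm over their backs; the gripper's body (76 mm by 85 mm) begins 54 mm behind the grasp point. The pads swing forward as they close: fully open they stand 13 mm farther back than shut.
Start: joints at [-1.291, 0.536, -0.004, 1.538, 0.003, 1.067, -0.071], TCP at [0.22, 0.612, 0.231] pointing down, gripper open.
Joint ranges: [-2.7, 2.7], [-0.37, 2.16], [-1.27, 1.26], [0.24, 2.4], [-1.31, 4.45], [0.19, 1.91], [-2.76, 2.76]. Speed limits (rad/s): [2.39, 2.39, 3.14, 3.14, 3.14, 3.14, 3.14].

INTERFACE

Orientations are given as a rotation vector (axis times angle).
In Python, from bench import arm, cams, job gives the robot as it stands.
- The arm moves only by the shell command python3 -m handwheel 'ROWS' [FORCE]. ROWS is JSON, a list of rows, each a list of 3 entries, a list of its own where there are three numbers: the shift along the tool's x, y, z in mm, then the turn about the tool's z in rad, then the opening, from -1 (shut) to 1 (fully open). A call has 1 to 8 rows; each row shifts and turns the commanded pose from where the row before left it, along the tool's axes as they then stand; what a row does not reach is not made up. A row lasts 1/10 s, in which the tool goes at most 50 mm and 8.59 degrees, less where a joint would pass 70% of its speed; a pose out of reach is approached as far as the arm can. A call is refused whole if a number of a shift passes 50 or a number of a turn 0.15, either way. A call with a gripper value outside its range is refused whole. The fingers move at their own pace and stop on an object; FORCE is the grip in N (left out, the last holds). Time passes only in rows, so rows that do not move let the fingers close. It gives the time, the measured TCP pose, the force, the opening and the grip force at its end, in the units of the state.
- arm.observe(): the state, without advancing time (a new reading comes with each control period).
- cams.snapshot(name): name is "side" or "top" or "wrist"; returns a dict with "pixels" (400x640x3 uint8, red, green, blue), "intrinsics" (3x3 intrinsics, pixels), "k1" (the pictures are not rectified: a ray, as slopes to the right and down, at radius r is drawn at 1 + k1 r^2 times it, then the intrinsics apply), "camera_from_world" (4x4, takes a point from world to camera coordinates). Camera axes: x right, y up, looking along -z (the intrinsics and any distortion apply to the point x, -y, -z); pixel columns grow to the right and rows downward; lengths in m; the calibration is good to about 2 mm. A picture is of the moment at which its call begins. There is no depth.
- job.finish_job(): hands the job in; it is judged then, once.
The state is a dict: "time": time; "q": joint angles; "qd": joint speeds; "tau": joint torques, N m; "eef_pos": TCP position; "eef_rot": TCP orientation; "ft_force": force on the tool from outside, world axes, zero at the start; "ft_torque": the same for the moment, N m; "finger_gap": finger opening in m; "gripper_force": force on a finger pad.
Only numpy, scipy, OpenCV 4.12 (cv2) and the standard library are available. Lean on these libraries where they do the work, as an engineer would, in place of code of your own. Each camera call takes 0.05 s, during which the arm holds its last target. There are 200 camera calls.

TASK

Pick up the little white flowerpot with the succulent and nest it in the one sand-coloured ceramic planter whose tapered inside matches it, so that it sits upright and fully home on the taper. Lower it in rather than dropping it, leave the low dish and the narrow-necked vase where they are, and let go of the pot.

Things in the scene. Friction and masses are not known exactly. Their poses are not given: they have to be found in the camera images.
- pot_mid (a point): White rigid round flowerpot with grey-green resin succulent, upright, 94 mm tall in all, 0.18 kg. Point on its axis, half-way up (47 mm above its foot). From the foot: cone 32 mm wide growing to 54 mm at 48 mm up; straight rim band 60 mm wide from 48 to 78 mm (grip here, middle 16 mm above this point); succulent 46 mm wide on top, to 94 mm. z up; yaw means nothing.
- planter: Loose sand-coloured ceramic planter, 0.45 kg: 60 mm foot disc, cup widening up to a 70 mm rim, 58 mm tall. Origin: centre of underside, z up. Mouth 58 mm wide, 48 mm at 6 mm down, then the pot's own taper to a floor 12 mm above the origin. Seated, the pot's foot is 20 mm and pot_mid 67 mm above the origin, rim band 10 mm clear of the rim; self-centres within 10 mm of the axis.
- dish: Sand-coloured low open ceramic dish, 116 mm across and 24 mm tall, to be left alone. Origin: centre of its underside. The three sand-coloured vessels stand in any order.
- vase: Sand-coloured ceramic bud vase, 58 mm across its belly, 85 mm tall, with a narrow neck (34 mm outside, 24 mm hole), to be left alone. Origin: centre of its underside.
There are look-alikes about, which are no part of the job. What is shaped like the planter but pink or red is not meant.

How it is judged:
On the way:
1. the flowerpot is lifted clear of the cabinet top in the gripper (height (world z) of pot_mid above 0.08 m and contact force between the fingers and pot above 0.5 N), for 0.1 s.
At the end, for the whole second after the job is handed in: The flowerpot sits upright (within 10 degrees) in the matching planter, its axis within 10 mm of the planter's and its height within 10 mm of fully seated; the planter stands upright on the cabinet top and all is at rest and released (horizontal distance between pot_mid and planter below 0.01 m and z of pot_mid in the frame of planter between 0.057 and 0.077 m and angle between each of pot_mid, planter's own z axis and vertical below 0.175 rad and height (world z) of planter below 0.01 m and linear speed of each of planter, pot below 0.02 m/s); the robot touches nothing.
It fails at once if the dish or the vase is shifted by more than 30 mm (distance of any of dish, vase from where it was at the start of the episode above 0.03 m).
It fails at once if the flowerpot is dropped (falls free by more than about 40 mm) (linear speed of pot above 0.9 m/s and contact force between the fingers and pot below 0.1 N).
It also fails if it takes over 35 s, if anything falls off the work surface, if the arm or the gripper's body presses on something with over 40 N, if the wrist force passes 120 N, or if a joint passes its speed limit or range.

## Working session

There is one attempt and no reset: what is moved stays moved. The work goes in short steps, Python scripts to look and compute and a shell command to move; the robot and the scene stay as the last step left them, time stands still between calls to the robot, and variables do not carry over. Pictures are saved under pics/ and viewed, at most 10 in all, crops included, and the job is handed in when it is done.

```bash
mkdir -p pics; cat > h.py <<'E'
import numpy as np, cv2
from bench import arm, cams, job
def snap(n,f):
    s=cams.snapshot(n); cv2.imwrite(f'pics/{f}.png',s['pixels'][:,:,::-1]); np.savez(f'pics/{f}.npz',**s); return s
def ray(s,u,v):
    K=np.array(s['intrinsics']); d=cv2.undistortPoints if 0 else None
    p=np.array([(u-K[0,2])/K[0,0],(v-K[1,2])/K[1,1]]); q=p.copy()
    for _ in range(20): q=p/(1+float(s['k1'])*(q@q))
    T=np.array(s['camera_from_world']); R=T[:3,:3]; 
    return -R.T@T[:3,3], R.T@np.array([q[0],-q[1],-1])
def onplane(s,u,v,z):
    o,d=ray(s,u,v); return o+d*(z-o[2])/d[2]
E
python3 - <<'E'
from h import *
for n in ('top','side','wrist'):
    s=snap(n,n+'0'); T=np.array(s['camera_from_world']); print(n,-T[:3,:3].T@T[:3,3],s['k1'])
o=arm.observe(); print(o['time'],o['eef_pos'],o['eef_rot'],o['finger_gap'],arm.hold_point_z)
E
```

```text
top [0.37164639 0.0737049  0.99084856] -0.0045848793665882554
side [0.33060231 0.66733188 0.58200064] -0.07948796187992378
wrist [0.15244168 0.63701717 0.37288574] 0.01846264409530603
0.15 [0.22019397 0.61104155 0.23060254] [-5.40446581e-01 -3.09464869e+00  2.11694368e-03] 0.08528292469869755 0.0187
```

View pics/top0.png

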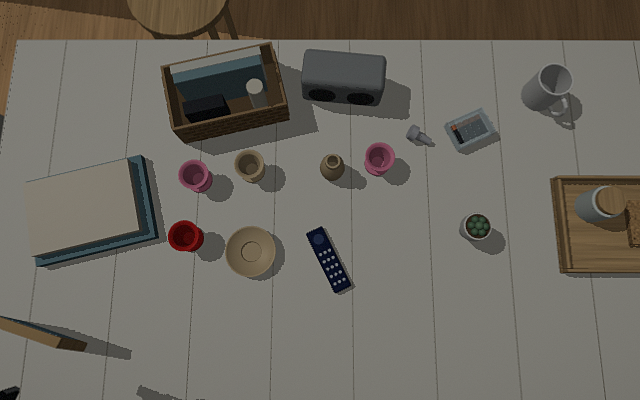

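View pics/side0.png

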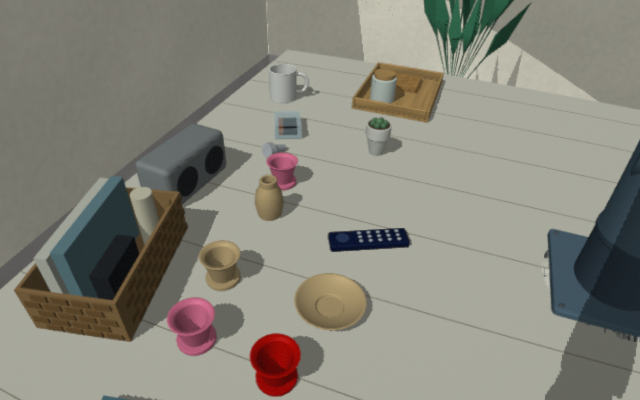

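Top view: the sand-coloured candidates are the cup at (250,166), the vase at (332,167) and the dish at (250,252). The cups at (195,176), (380,158) and (185,236) are pink or red. The sand cup, wide-mouthed with a foot disc, fits the planter. The pot with the succulent is at (477,227). Next I confirm this in a crop and measure.

```bash
python3 - <<'E'
from h import *
t=dict(np.load('pics/top0.npz')); s=dict(np.load('pics/side0.npz'))
a=cv2.imread('pics/top0.png'); b=cv2.imread('pics/side0.png')
c=np.hstack([cv2.resize(x,(390,390),interpolation=cv2.INTER_CUBIC) for x in (a[135:195,220:280],a[195:255,450:510])])
d=np.hstack([cv2.resize(x,(390,200),interpolation=cv2.INTER_CUBIC) for x in (b[230:300,150:286],b[105:165,320:437])])
cv2.imwrite('pics/crop0.png',np.vstack([c,d]))
for n,z,im,l in (('planter',.058,t,[(250,162)]),('pot',.085,t,[(477.5,226)]),('vase',.085,t,[(333,161)]),('dish',.024,t,[(250,252)]),('pinkR',.058,t,[(380,156)]),('pinkL',.058,t,[(195,174)]),('basket',.1,t,[(180,138),(288,116)]),('spk',.08,t,[(305,98),(382,105)]),
  ('planter_s',.058,s,[(221,257)]),('pot_s',.085,s,[(378,124)])):
    print(n,[onplane(im,u,v,z).round(4)[:2] for u,v in l])
E
```

```text
planter [array([0.6516, 0.2307])]
pot [array([ 0.5042, -0.2603])]
vase [array([0.6463, 0.045 ])]
dish [array([0.4529, 0.229 ])]
pinkR [array([ 0.6665, -0.0617])]
pinkL [array([0.6234, 0.3528])]
basket [array([0.6928, 0.3778]), array([0.7442, 0.1439])]
spk [array([0.796 , 0.1078]), array([ 0.7796, -0.066 ])]
planter_s [array([0.6424, 0.236 ])]
pot_s [array([ 0.5048, -0.2557])]
```

View pics/crop0.png

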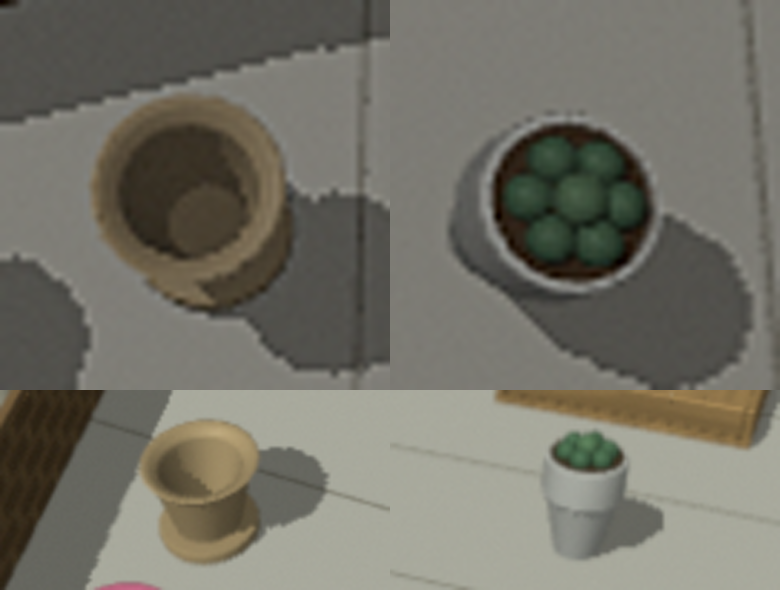

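The crop confirms both: the sand cup at (249,164) has a foot disc and a tapered inside, and the white pot with the succulent is at (478,226). I set out, squaring the tool axes to the world on the way.

```bash
python3 -m handwheel '[[[-30,-15,0],-0.116,1],[[-32,-20,0],-0.116,1],[[-32,-25,0],-0.117,1],[[-35,-35,0],0,1],[[-35,-35,0],0,1],[[-35,-40,0],0,1],[[-35,-45,0],0,1],[[-35,-45,0],0,1]]'; python3 - <<'E'
from h import *
t=dict(np.load('pics/top0.npz'))
print('planter',onplane(t,248.9,163.9,.058),'pot',onplane(t,477.7,226.5,.078))
E
```

```text
time: 0.95
eef_pos: [0.4649, 0.3441, 0.2312]
eef_rot: [0.005, -3.141, 0.0]
ft_force: [-0.0, 0.4, -0.3]
finger_gap: 0.0856
gripper_force: 0.0
planter [0.64716908 0.23301625 0.058     ] pot [ 0.50416193 -0.26319987  0.078     ]
```

```bash
python3 -m handwheel '[[[-5,-40,0],0,1],[[-5,-40,0],0,1],[[-5,-40,0],0,1],[[-5,-40,0],0,1],[[-5,-40,0],0,1],[[-5,-40,0],0,1],[[-5,-40,0],0,1],[[-5,-40,0],0,1]]' && python3 -m handwheel '[[[0,-40,0],0,1],[[0,-40,0],0,1],[[0,-40,0],0,1],[[0,-40,0],0,1],[[0,-40,0],0,1],[[0,-40,0],0,1],[[0,-30,0],0,1],[[0,0,0],0,1]]'; python3 - <<'E'
from h import *
s=snap('wrist','w1'); print(arm.observe()['eef_pos'])
E
```

```text
time: 1.75
eef_pos: [0.5048, 0.0244, 0.2313]
eef_rot: [0.005, -3.142, -0.0]
ft_force: [-0.4, -0.1, -0.5]
finger_gap: 0.0853
gripper_force: 0.0
time: 2.55
eef_pos: [0.5044, -0.2494, 0.2313]
eef_rot: [-0.006, -3.141, 0.005]
ft_force: [0.5, 0.8, 0.3]
finger_gap: 0.0853
gripper_force: 0.0
[ 0.5050045  -0.24624273  0.2310379 ]
```

View pics/w1.png

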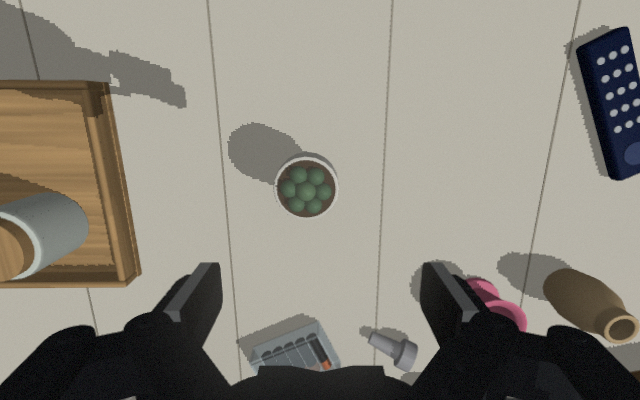

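The wrist view shows the pot rim circle centred at about (306,186), with the tray to the left and clear of it.

```bash
python3 - <<'E'
from h import *
t=dict(np.load('pics/w1.npz')); print(onplane(t,306,186,.078),arm.observe()['eef_pos'])
E
```

```text
[ 0.50338872 -0.26230234  0.078     ] [ 0.5050045  -0.24624273  0.2310379 ]
```

```bash
python3 -m handwheel '[[[1,-16,15],0,1],[[0,0,25],0,1],[[0,0,20],0,1],[[0,0,0],0,1],[[0,0,0],0,1]]'
```

```text
time: 3.1
eef_pos: [0.5052, -0.2588, 0.1715]
eef_rot: [0.007, -3.141, -0.001]
ft_force: [0.8, 0.9, 0.5]
finger_gap: 0.0853
gripper_force: 0.0
```

```bash
python3 -m handwheel '[[[1,-3,20],0,1],[[0,0,25],0,1],[[0,0,25],0,1],[[0,0,25],0,1],[[0,0,20],0,1],[[0,0,16],0,1],[[0,0,0],0,1],[[0,0,0],0,1]]'
```

```text
time: 3.9
eef_pos: [0.5046, -0.2631, 0.0412]
eef_rot: [-0.005, 3.14, -0.001]
ft_force: [1.0, -0.4, -0.0]
finger_gap: 0.0856
gripper_force: 0.0
```

```bash
python3 -m handwheel '[[[0,0,0],0,-1],[[0,0,0],0,-1],[[0,0,0],0,-1],[[0,0,0],0,-1],[[0,0,0],0,-1],[[0,0,0],0,-1],[[0,0,0],0,-1],[[0,0,0],0,-1]]' 45
```

```text
time: 4.7
eef_pos: [0.5048, -0.2633, 0.0417]
eef_rot: [-0.005, 3.14, -0.001]
ft_force: [-1.8, 0.6, 5.7]
finger_gap: 0.0586
gripper_force: 47.5
```

```bash
python3 -m handwheel '[[[0,0,-10],0,-1],[[0,0,-20],0,-1],[[0,0,-25],0,-1],[[0,0,-25],0,-1],[[0,0,-25],0,-1],[[0,0,-20],0,-1],[[0,0,0],0,-1],[[0,0,0],0,-1]]'; python3 - <<'E'
from h import *
s=snap('wrist','w2'); s=snap('side','s2'); o=arm.observe();print(o['eef_pos'],o['finger_gap'])
a=cv2.imread('pics/w2.png'); b=cv2.imread('pics/s2.png')
cv2.imwrite('pics/c2.png',np.hstack([cv2.resize(a[150:400,160:480],(400,312)),cv2.resize(b[20:170,290:480],(395,312))]))
E
```

```text
time: 5.5
eef_pos: [0.5038, -0.2628, 0.1655]
eef_rot: [-0.005, 3.141, -0.0]
ft_force: [-0.2, -0.5, -2.2]
finger_gap: 0.059
gripper_force: 48.8
[ 0.50304982 -0.26239552  0.16428227] 0.05849376257518632
```

View pics/c2.png

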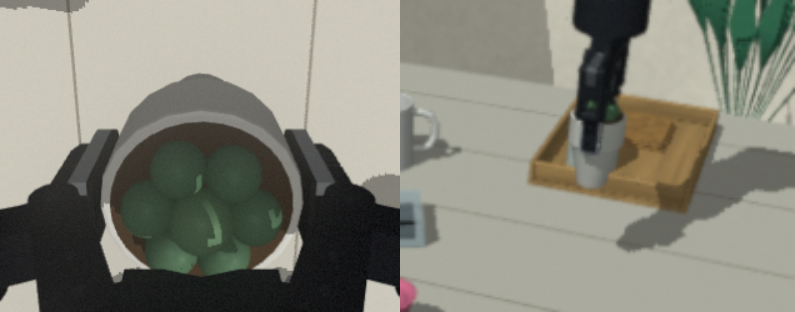

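The pot is held square and upright in the pads: rim centre at about (322,306) in the wrist frame, and the side view shows it clear of the table. I raise it and move to beside the planter for a close look.

```bash
python3 -m handwheel '[[[0,10,-20],0,-1],[[-10,25,-30],0,-1],[[-15,35,-25],0,-1],[[-15,40,-11],0,-1],[[-15,40,0],0,-1],[[-15,40,0],0,-1],[[-15,40,0],0,-1],[[-15,40,0],0,-1]]' && python3 -m handwheel '[[[-15,40,0],0,-1],[[-15,40,0],0,-1],[[-12,30,0],0,-1],[[0,12,0],0,-1],[[0,0,0],0,-1],[[0,0,0],0,-1],[[0,0,0],0,-1]]'; python3 - <<'E'
from h import *
s=snap('wrist','w3'); o=arm.observe();print(o['eef_pos'],o['finger_gap'])
E
```

```text
time: 6.4
eef_pos: [0.6026, 0.0091, 0.2499]
eef_rot: [0.005, -3.139, 0.0]
ft_force: [1.6, -0.0, -1.8]
finger_gap: 0.0589
gripper_force: 49.1
time: 7.1
eef_pos: [0.6444, 0.1268, 0.2511]
eef_rot: [0.0, -3.141, 0.002]
ft_force: [-0.3, -0.6, -1.0]
finger_gap: 0.0587
gripper_force: 49.2
[0.64451523 0.12706175 0.25126184] 0.058783832122457656
```

View pics/w3.png

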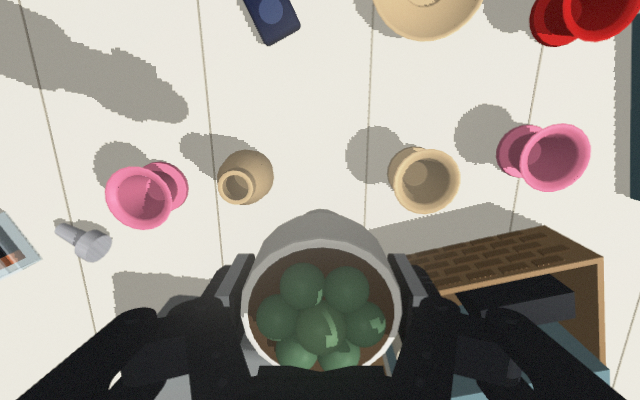

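The planter mouth is centred at about (424,181) and its open tapered inside is visible. The basket's near wall is below it, with its top corner at about (603,257). I compute the shift and the basket clearance.

```bash
python3 - <<'E'
from h import *
w=dict(np.load('pics/w3.npz')); t=dict(np.load('pics/top0.npz'))
print('planter',onplane(w,424.5,181,.058)); 
print('pot rim',onplane(w,321.5,305,.251+.036))
def tri(a,b):
    (o,d),(p,e)=ray(w,*a),ray(t,*b); k=np.linalg.lstsq(np.c_[d,-e],p-o,rcond=None)[0]; x,y=o+d*k[0],p+e*k[1]; return (x+y)/2,np.linalg.norm(x-y)
print(tri((424.5,181),(248.9,163.9)),tri((603,257),(182,138)))
E
```

```text
planter [0.64764789 0.23232323 0.058     ]
pot rim [0.64211516 0.12804328 0.287     ]
(array([0.64879474, 0.23395309, 0.05266554]), np.float64(0.00010667824554125635)) (array([0.6881474 , 0.36171764, 0.13291422]), np.float64(0.013791279290585046))
```

```bash
python3 -m handwheel '[[[-1,20,0],0,-1],[[-1,30,0],0,-1],[[-1,30,0],0,-1],[[-1,20,20],0,-1],[[0,5,30],0,-1],[[0,0,20],0,-1],[[0,0,0],0,-1],[[0,0,0],0,-1]]'
```

```text
time: 7.95
eef_pos: [0.6488, 0.2332, 0.182]
eef_rot: [-0.002, 3.141, -0.001]
ft_force: [0.6, 0.6, -1.9]
finger_gap: 0.0588
gripper_force: 49.2
```

```bash
python3 -m handwheel '[[[0,-1,20],0,-1],[[0,0,20],0,-1],[[0,0,20],0,-1],[[0,0,15],0,-1],[[0,0,10],0,-1],[[0,0,10],0,-1],[[0,0,0],0,-1],[[0,0,0],0,-1]]'; python3 - <<'E'
from h import *
s=snap('wrist','w4');s=snap('side','s4'); o=arm.observe();print(o['eef_pos'],o['ft_force'])
a=cv2.imread('pics/w4.png'); b=cv2.imread('pics/s4.png')
cv2.imwrite('pics/c4.png',np.hstack([cv2.resize(a[100:400,130:510],(400,316)),cv2.resize(b[160:310,130:320],(400,316),interpolation=cv2.INTER_CUBIC)]))
E
```

```text
time: 8.75
eef_pos: [0.6487, 0.2337, 0.0868]
eef_rot: [-0.005, 3.141, 0.0]
ft_force: [-0.0, -1.3, -1.7]
finger_gap: 0.0588
gripper_force: 49.2
[0.64897787 0.23379191 0.08722531] [-0.16181705  0.73287418 -1.9004619 ]
```

View pics/c4.png

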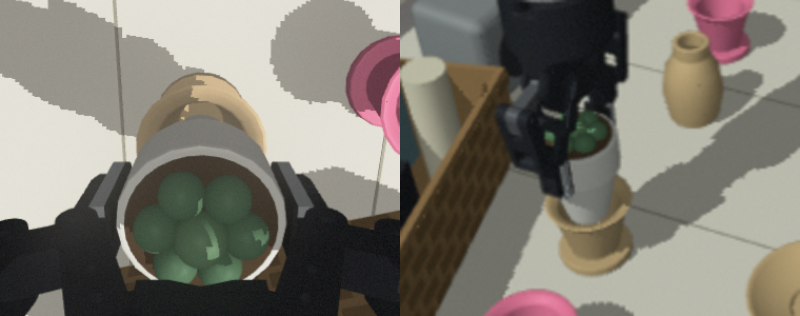

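The pot foot is inside the planter mouth, with the planter rim evenly behind the pot at about (200,130) in the left half of the crop. The side half shows the pot upright and centred. I lower it on.

```bash
python3 -m handwheel '[[[0,0,6],0,-1],[[0,0,6],0,-1],[[0,0,5],0,-1],[[0,0,3],0,-1],[[0,0,2],0,-1],[[0,0,0],0,-1],[[0,0,0],0,-1]]'
```

```text
time: 9.55
eef_pos: [0.648, 0.2336, 0.0642]
eef_rot: [0.005, -3.141, 0.0]
ft_force: [-1.9, -0.3, -2.3]
finger_gap: 0.059
gripper_force: 49.2
```

```bash
python3 -m handwheel '[[[0,0,1.5],0,-1],[[0,0,1],0,-1],[[0,0,0],0,-1],[[0,0,0],0,-1]]'
```

```text
time: 9.95
eef_pos: [0.648, 0.2338, 0.0623]
eef_rot: [0.005, -3.141, -0.0]
ft_force: [-5.0, -0.2, 5.6]
finger_gap: 0.0594
gripper_force: 49.8
```

```bash
python3 -m handwheel '[[[1,0,0.5],0,-1],[[0,0,0],0,-1],[[0,0,0],0,0.5],[[0,0,0],0,0.6],[[0,0,0],0,0.8],[[0,0,0],0,1],[[0,0,0],0,1],[[0,0,0],0,1]]'; python3 - <<'E'
from h import *
s=snap('wrist','w5');s=snap('side','s5'); o=arm.observe();print(o['eef_pos'],o['ft_force'],o['finger_gap'])
a=cv2.imread('pics/w5.png'); b=cv2.imread('pics/s5.png')
cv2.imwrite('pics/c5.png',np.hstack([cv2.resize(a[100:400,130:510],(400,316)),cv2.resize(b[160:310,130:320],(400,316),interpolation=cv2.INTER_CUBIC)]))
E
```

```text
time: 10.75
eef_pos: [0.6474, 0.2335, 0.0612]
eef_rot: [-0.005, 3.141, -0.0]
ft_force: [-0.3, -0.5, 0.7]
finger_gap: 0.0852
gripper_force: 0.0
[0.64732589 0.23356928 0.06128781] [ 0.2904324   0.74968627 -0.49491742] 0.08555792197197108
```

View pics/c5.png

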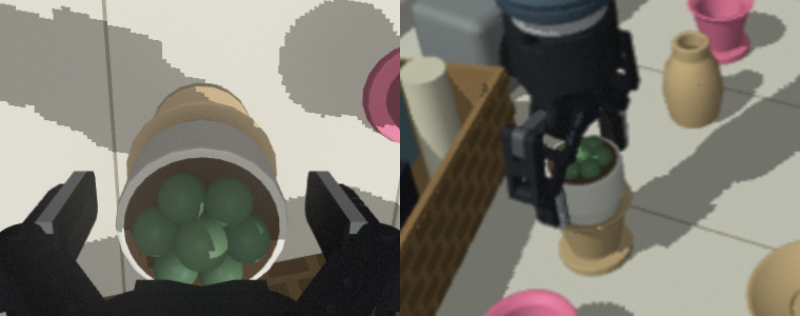

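The pads stand clear on both sides, at about (75,200) and (330,200) in the crop. The pot sits upright with its rim band just above the planter rim. I retract straight up.

```bash
python3 -m handwheel '[[[0,0,-15],0,1],[[0,0,-25],0,1],[[0,0,-30],0,1],[[0,0,-35],0,1],[[0,0,-35],0,1],[[0,0,-30],0,1],[[0,0,0],0,1],[[0,0,0],0,1]]' && python3 -m handwheel '[[[20,-20,0],0,1],[[35,-35,0],0,1],[[35,-35,0],0,1],[[20,-20,0],0,1],[[0,0,0],0,1],[[0,0,0],0,1]]'; python3 - <<'E'
from h import *
s=snap('top','t6');s=snap('side','s6')
a=cv2.imread('pics/t6.png'); b=cv2.imread('pics/s6.png')
cv2.imwrite('pics/c6.png',np.hstack([cv2.resize(a[125:205,205:305],(400,320),interpolation=cv2.INTER_CUBIC),cv2.resize(b[170:310,140:315],(400,320),interpolation=cv2.INTER_CUBIC)]))
E
```

```text
time: 11.65
eef_pos: [0.6477, 0.2337, 0.233]
eef_rot: [-0.005, 3.139, 0.001]
ft_force: [0.0, 0.7, -0.1]
finger_gap: 0.0852
gripper_force: 0.0
time: 12.25
eef_pos: [0.5372, 0.1231, 0.2309]
eef_rot: [0.004, -3.141, -0.0]
ft_force: [-0.1, 0.2, -0.5]
finger_gap: 0.0858
gripper_force: 0.0
```

View pics/c6.png

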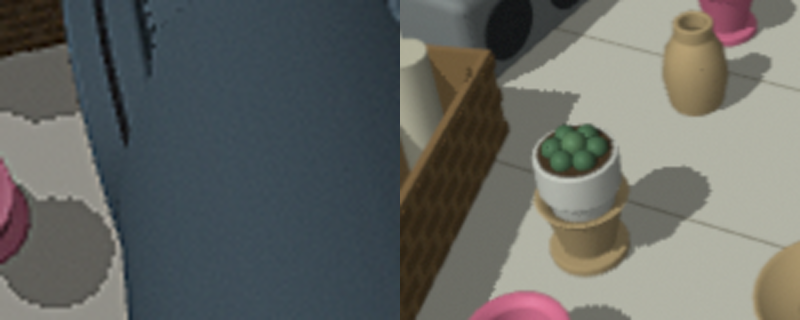

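The side view shows the pot standing upright and centred in the planter, its rim band just clear of the planter rim. The top view is blocked by the arm. The TCP height at release (61 mm) matches full seating, so I hand in.

```bash
python3 -c "
from bench import job
print(job.finish_job())"
```

```text
the job is handed in; nothing more can be done
None
```

The flowerpot is nested upright and released in the sand-coloured planter, and the job is handed in at about 12 s; the last side view and the release height fit full seating, the arm never went near the dish or vase, and no verdict came back.

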